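# Tare the market scale for a stack of gift tins

## Robot

A 6-joint arm with a two-finger parallel gripper is mounted at the origin on the work surface. World frame = base frame: x ahead of the robot, y to its left, z up, the work surface at z = 0. Lengths are in mm, angles in rad, forces in N, time in s.
With the tool pointing down it reaches from about 350 to 775 mm from the base axis. Payload 7.3 kg.
Tool frame: the origin (TCP) lies midway between the tips of the shut fingers; the grasp point (between the pads) lies 19 mm behind it; z points along the fingers, y is the line along which they close (so a half turn about z gives the same grasp; the last joint's range is limited). The gripper opens to 92 mm and grips with 3 to 60 N. Pads are 19 mm wide; open, the fingers measure 130 mm over their backs; the gripper's body (75 mm by 190 mm) begins 47 mm behind the grasp point.
Start: joints at [-1.425, 0.342, 1.524, -0, 1.275, -0.146], TCP at [151.052, -502.82, 226.741] pointing down, gripper open.
Joint ranges: [-2.53, 2.53], [-0.77, 2.02], [0.04, 2.7], [-1, 4.14], [0.28, 2.66], [-3.11, 3.11]. Speed limits (rad/s): [2.57, 2.57, 3.14, 3.14, 3.14, 3.14].

## Interface

Orientations are given as [roll, pitch, yaw] about the fixed x, y, z axes, in that order (R = Rz(yaw) Ry(pitch) Rx(roll)).
In Python, from plant import bot gives the robot as it stands. The module is installed in compiled form; this text tells all that it offers.
- The arm moves only by the shell command python3 -m crank 'ROWS' [OPENING]. ROWS is JSON, a list of rows, each a list of 6 numbers: the shift along the tool's x, y, z in m, then the turn, a rotation vector about the tool's x, y, z in rad. In form: [[dx, dy, dz, wx, wy, wz], ...]. A call has 1 to 5 rows; each row shifts and turns the commanded pose from where the row before left it, along the tool's axes as they then stand; what a row does not reach is not made up. A row lasts 1/8 s, in which the tool goes at most 62.5 mm and 10.7 degrees, less where a joint would pass 70% of its speed; a pose out of reach is approached as far as the arm can. A call is refused whole if a number of a shift passes 0.0625 or a number of a turn 0.188, either way. A call with a gripper value outside its range is refused whole. OPENING is the opening in per cent of the stroke, from 0 (shut) to 100 (fully open), set as the call begins (- or left out, the last holds). The fingers move at their own pace and stop on an object; the grip force is fixed at half the most. Time passes only in rows, so rows that do not move let the fingers close. It gives the time, the measured TCP pose, the force, the opening and the grip force at its end, in the units of the state.
- bot.get_obs(): the state, without advancing time (a new reading comes with each control period).
- bot.capture(name): name is "scene" or "top"; returns a dict with "color" (384x512x3 uint8, blue, green, red), "fov_y" (degrees; the focal length in pixels is half the picture's height over the tangent of half this angle, whatever the lens; pixels are square), "cx", "cy" (the principal point, pixels), "extrinsics" (4x4, takes a point from world to camera coordinates). Camera axes: x right, y up, looking along -z (the intrinsics and any distortion apply to the point x, -y, -z); pixel columns grow to the right and rows downward; lengths in mm; the calibration is good to about 2 mm. A picture is of the moment at which its call begins. There is no depth.
- bot.close_job(): hands the job in; it is judged then, once.
The state is a dict: "time": time; "joint_positions": joint angles; "dq": joint speeds; "tau": joint torques, N m; "tool_pos": TCP position; "tcp_rot": TCP orientation; "contact_force": force on the tool from outside, world axes, zero at the start; "moment": the same for the moment, N m; "grip_width": finger opening in mm; "finger_force": force on a finger pad.
Only numpy, scipy, OpenCV 4.12 (cv2) and the standard library are available. Lean on these libraries where they do the work, as an engineer would, in place of code of your own. Each camera call takes 0.05 s, during which the arm holds its last target. There are 200 camera calls.

## Task

A customer wants both rectangular gift tins filled, so tare the dial scale for the empties: the larger tin already stands on the pan; gently stack the smaller one squarely on the middle of its lid, long sides parallel. Then turn the tare knob in its recess under the front of the pan until the dial's zero mark stands at the pointer, and let go, leaving the tins stacked there and the other goods where they are.

Things in the scene. Friction and masses are not known exactly. Their poses are not given: they have to be found in the camera images.
- scale: Grey enamelled mechanical market scale, fixed, its front turned to the left. Origin on the table below the pan's axis; x points away from the trader (front is -x), z up. A tower (x -62 to 70 mm, 172 mm wide in y, up to z = 200 mm) carries the round pan; a control panel slopes up to it in front. Tower front and rear each have a 90 mm dial: 20 divisions of 50 g, once round = 1 kg.
- recess (a point): Centre of the floor of the tare knob's recess (axes as the scale). The panel, 172 mm wide, slopes at 30 deg, rising away from the trader from x = -171, z = 29 mm to x = -71, z = 87 mm of the scale. The recess in it is rectangular: 120 mm across, 100 mm up the slope, 18 mm deep.
- pan: Round steel pan; origin at the centre of its upper face, 223 mm above the table when empty (axes as the scale). Pan 200 mm across, 4 mm thick, rim 6 mm above its upper face; its front edge stands over the knob, leaving no room for a hand from straight above. It is sprung: sinks 16 mm per kg, stop at 18 mm; it does not turn.
- knob_grip (a point): Point on the tare knob's axis where it is gripped, 24 mm above the recess floor. z points out of the panel along the axis, leaning 30 deg from vertical towards the trader; x and y turn with the knob. Knob: black fluted cylinder, 34 mm diameter, 34 mm high, mid-recess. From 120 mm out along the axis the pan's edge is 98 mm upslope of it.
- tare_knob (a joint): Angle of the tare knob (rad), growing clockwise as seen looking at the panel; range -0.7 to 3.2, friction 0.05 N m, stays where it is left. Each rad that it grows turns the dial card (not the pointer) 1.5 rad clockwise as the trader sees it. At 0 the zero mark is at the top of the dial; it starts a little off it.
- pointer_tip (a point): Tip of the front pointer, 40 mm from the dial's centre. With the pan empty it points straight up; load turns it clockwise as the trader sees it (from the top towards the scale's -y side), 6.28 rad per kg. The rear pointer is on the same shaft: its tip has the same y and z.
- zero_mark (a point): Point on the front dial card's zero mark, its longest and widest tick, 40 mm from the dial's centre, in the plane of the pointer tip, which meets it when the scale reads zero. It turns with the card. The rear card turns along: its zero mark has the same y and z.
- dial_center (a point): Centre of the front dial, in the plane of the pointer tip and of the zero mark, 149 mm above the table (axes as the scale).
- tin_large: Larger closed rectangular metal tin with a lid, 104 x 64 x 44 mm (its x, y, z), loose, 0.11 to 0.24 kg. It starts on the pan. Origin at the centre of its underside, z up.
- tin_small: Smaller closed rectangular metal tin with a lid, 84 x 52 x 38 mm (its x, y, z), loose, 0.08 to 0.18 kg. Origin at the centre of its underside, z up.
- round_tin: Bystander: round closed tin, 74 mm in diameter, 46 mm high, near the smaller tin. Origin at the centre of its underside.
- jar: Bystander: glass jar with a lid, 72 mm in diameter, 105 mm high, beyond the tins and the scale. Origin at the centre of its underside.
- gift_box: Bystander: square cardboard gift box, 65 mm wide, 38 mm high, near the smaller tin. Origin at the centre of its underside.
There are look-alikes about, which are no part of the job. What is shaped like the tin_small but pink or red is not meant. Leave any brown or orange look-alike of the tin_large alone.

How it is judged (in metres and radians):
On the way:
1. the smaller tin stands squarely on the larger one on the pan, let go (horizontal distance between tin_small and tin_large below 0.01 m and z of tin_small in the frame of tin_large between 0.04 and 0.048 m and angle between the x axis of tin_small and the x axis of tin_large, either way round below 0.15 rad and contact force between tin_small and the fingers below 0.1 N and horizontal distance between tin_large and pan below 0.03 m and z of tin_large in the frame of pan between -0.004 and 0.004 m), for 0.2 s.
At the end, for the whole second after the job is handed in: Larger tin upright on the pan within 30 mm of its centre; smaller tin upright on its lid, centres within 10 mm, long sides parallel within 0.15 rad, both at rest; pointer tip within 6 mm of the zero mark (half a division); round tin, jar and gift box within 20 mm of where they stood (distance between pointer_tip and zero_mark below 0.006 m and horizontal distance between tin_large and pan below 0.03 m and z of tin_large in the frame of pan between -0.004 and 0.004 m and angle between each of tin_large, tin_small's own z axis and vertical below 0.08 rad and horizontal distance between tin_small and tin_large below 0.01 m and z of tin_small in the frame of tin_large between 0.04 and 0.048 m and angle between the x axis of tin_small and the x axis of tin_large, either way round below 0.15 rad and linear speed of each of tin_small, tin_large below 0.02 m/s and distance of each of round_tin, jar, gift_box from where it was at the start of the episode below 0.02 m); the robot touches nothing.
It fails at once if a tin was dropped or slammed on the pan, or the pan was hit (over 30 N) (contact force between pan and anything else above 30 N).
It fails at once if the round tin, the jar or the gift box was knocked away (over 30 mm) (distance of any of round_tin, jar, gift_box from where it was at the start of the episode above 0.03 m).
It also fails if it takes over 72 s, if anything falls off the work surface, if the arm or the gripper's body presses on something with over 40 N, if the wrist force passes 120 N, or if a joint passes its speed limit or range.

## Working session

There is one attempt and no reset: what is moved stays moved. The work goes in short steps, Python scripts to look and compute and a shell command to move; the robot and the scene stay as the last step left them, time stands still between calls to the robot, and variables do not carry over. Pictures are saved under pics/ and viewed, at most 10 in all, crops included, and the job is handed in when it is done.

```bash
mkdir -p pics
cat > h.py <<'E'
import numpy as np, cv2
from plant import bot
def cap(n,f=None):
    c=bot.capture(n)
    if f: cv2.imwrite('pics/'+f,c['color'])
    return c
def K(c):
    h=c['color'].shape[0]; return h/2/np.tan(np.radians(c['fov_y'])/2)
def proj(c,P):
    P=np.atleast_2d(P); E=np.array(c['extrinsics']); q=P@E[:3,:3].T+E[:3,3]
    f=K(c); return np.c_[c['cx']+f*q[:,0]/-q[:,2], c['cy']-f*q[:,1]/-q[:,2]]
def ray(c,u,v):
    E=np.array(c['extrinsics']); R=E[:3,:3]; f=K(c)
    d=np.array([(u-c['cx'])/f,-(v-c['cy'])/f,-1]); return -R.T@E[:3,3], R.T@d
def onz(c,u,v,z):
    o,d=ray(c,u,v); return o+d*(z-o[2])/d[2]
E
python3 - <<'E'
from h import *
for n in('scene','top'):
    c=cap(n,n+'0.png'); print({k:v for k,v in c.items() if k!='color'})
print(bot.get_obs())
E
```

```text
{'fov_y': 44.064420353451084, 'cx': 263.7244924156568, 'cy': 194.74325562716805, 'extrinsics': array([[-4.46311379e-01,  8.94821716e-01,  1.00125076e-02,
         2.27214654e+02],
       [-6.20760671e-01, -3.17637841e-01,  7.16772203e-01,
         2.44778710e+02],
       [ 6.44563684e-01,  3.13688220e-01,  6.97235511e-01,
        -2.07800568e+03],
       [ 0.00000000e+00,  0.00000000e+00,  0.00000000e+00,
         1.00000000e+00]])}
{'fov_y': 54.884735362365504, 'cx': 256.2873008324944, 'cy': 195.4569186272943, 'extrinsics': array([[-2.20149636e-02, -9.99749518e-01, -4.03026511e-03,
         3.53089852e+00],
       [ 9.97243460e-01, -2.22451362e-02,  7.07858454e-02,
        -5.80904244e+02],
       [-7.08577686e-02, -2.46080771e-03,  9.97483394e-01,
        -1.15520768e+03],
       [ 0.00000000e+00,  0.00000000e+00,  0.00000000e+00,
         1.00000000e+00]])}
{'time': 0.1, 'joint_positions': array([-1.42498412e+00,  3.42629162e-01,  1.52489185e+00,  5.55753077e-06,
        1.27540011e+00, -1.46025232e-01]), 'dq': array([ 0.00052547, -0.00200064, -0.0040212 ,  0.00109941, -0.00142551,
        0.00048815]), 'tau': array([ 1.21019631e-03, -4.32003701e+01, -2.44695532e+01,  7.19132437e-02,
        5.26160456e-02, -6.17665091e-05]), 'tool_pos': array([ 151.00799072, -502.44881968,  226.13720426]), 'tcp_rot': array([-3.14027911e+00, -1.98558017e-04,  2.91835687e-01]), 'contact_force': array([-0.41068956,  0.18893777, -1.13661435]), 'moment': array([-0.02872142,  0.04124818,  0.00297049]), 'finger_force': 0.0, 'grip_width': 92.11382707199787}
```

View pics/scene0.png

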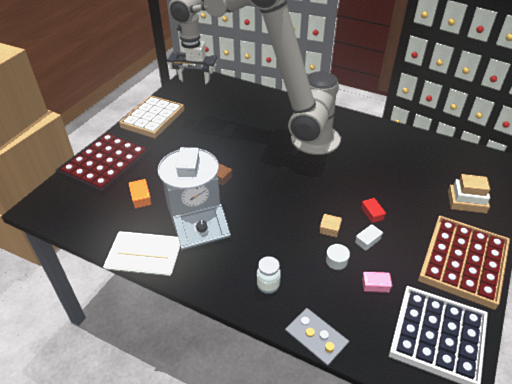

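View pics/top0.png

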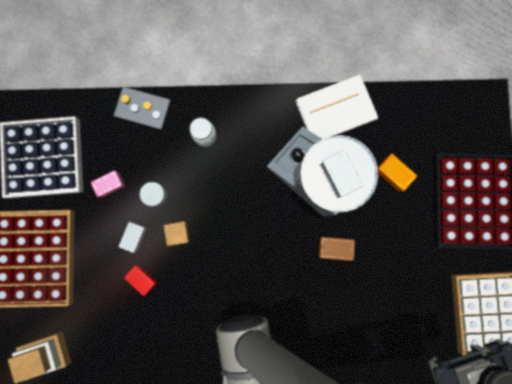

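Scene view: the small tin is near (369,237), the scale near (193,190) and the knob near (202,226). Top view: small tin (131,237), round tin (151,194), gift box (176,233), pan (338,174) with the large tin, knob (297,155).

Run:
```python
from h import *
c=cap('top'); s=cap('scene'); t=c['color']
a=cv2.resize(t[110:230,250:400],None,fx=5,fy=5,interpolation=cv2.INTER_CUBIC)[:600,:750]
a=cv2.convertScaleAbs(a,alpha=1.0)
# stretch contrast
a=np.clip((a.astype(float)-120)*2.0,0,255).astype(np.uint8)
b=cv2.resize(s['color'][140:250,140:245],(525,550),interpolation=cv2.INTER_CUBIC)
cv2.imwrite('pics/a1.png',a); cv2.imwrite('pics/b1.png',b)
g=cv2.cvtColor(t,cv2.COLOR_BGR2GRAY); hsv=cv2.cvtColor(t,cv2.COLOR_BGR2HSV)
def blobs(m,z,lab):
    for k in cv2.findContours(m.astype(np.uint8),cv2.RETR_EXTERNAL,cv2.CHAIN_APPROX_NONE)[0]:
        if cv2.contourArea(k)<150: continue
        W=np.array([onz(c,u,v,z)[:2] for u,v in k[:,0]],np.float32)
        r=cv2.minAreaRect(W); print(lab,np.round(r[0]),np.round(r[1]),round(r[2],1),'px',cv2.boundingRect(k))
m=np.zeros_like(g); m[170:262,110:200]=1
blobs((g>110)&(m>0)&(hsv[...,1]<70),38,'grey'); blobs((hsv[...,1]>=80)&(g>60)&(m>0),38,'box')
m[:]=0; m[125:225,292:390]=1
blobs((g>165)&(m>0)&(hsv[...,1]<60),227,'pan')
```

```text
grey [459. 383.] [56. 87.] 67.3 px (119, 222, 25, 31)
grey [592. 320.] [76. 77.] 44.3 px (139, 182, 26, 25)
box [468. 245.] [72. 74.] 8.2 px (163, 221, 26, 26)
pan [ 635. -228.] [198. 228.] 88.7 px (301, 125, 76, 87)
```

View pics/a1.png

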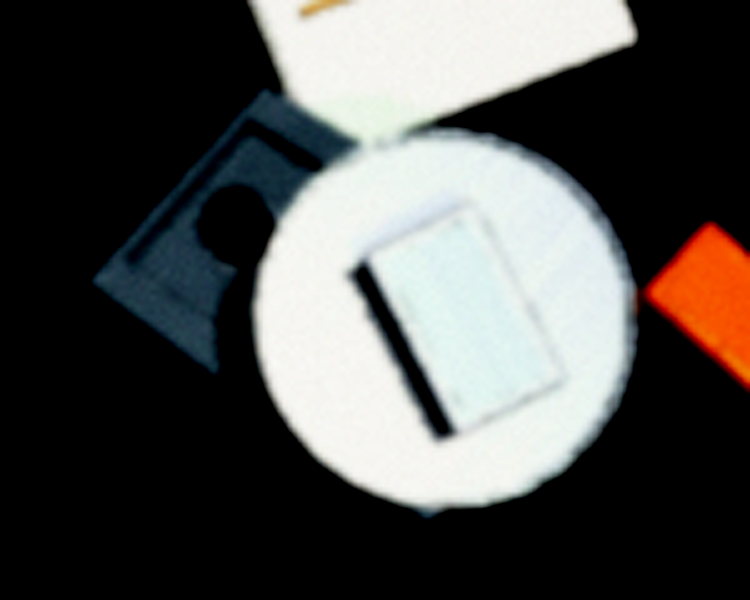

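View pics/b1.png

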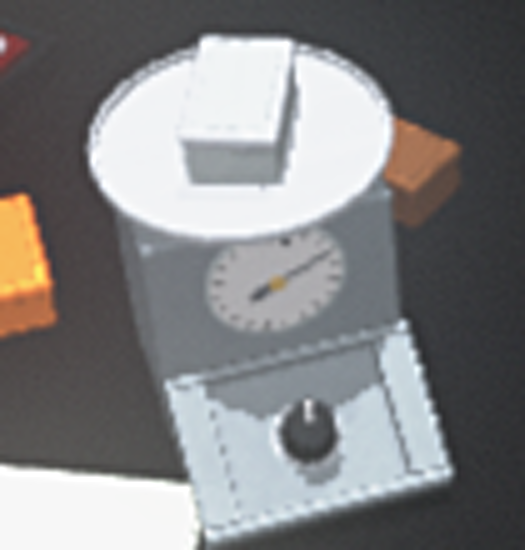

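The top crop shows the lid corners at about (365,258), (470,205), (563,380) and (458,432), and the pan centred near (445,318). The scene crop shows the panel corners, a pointer at about 2 o'clock, and the zero mark near the top of the dial.

Run:
```python
from h import *
c=cap('top'); s=cap('scene')
A=lambda x,y,z:onz(c,250+x/5-.4,110+y/5-.4,z)[:2]
B=lambda x,y,z:onz(s,140+x/5-.4,140+y/5-.4,z)[:2]
L=np.array([A(*p,264) for p in[(365,258),(470,205),(563,380),(458,432)]])
print('lid',L.round(),L.mean(0).round(1)); d=L[2]+L[3]-L[0]-L[1]; print(np.hypot(*d)/2,'lidyaw',np.degrees(np.arctan2(d[1],d[0])))
e=L[1]-L[0];print(np.hypot(*e))
print('pan top',A(445,318,227).round(1))
e1=B(90,160,226);
fl,fr=B(210,545,29),B(450,472,29); bl,br=B(170,380,87),B(410,322,87)
print('front',fl,fr,np.hypot(*(fl-fr)),'back',bl,br,np.hypot(*(bl-br)))
for p in((fl,fr),(bl,br)):
    d=p[1]-p[0]; print('y? dir',np.degrees(np.arctan2(d[1],d[0])))
print('knob top B',B(303,408,0)[:2])
o=bot.get_obs(); print(proj(c,o['tool_pos']),proj(s,o['tool_pos']))
# scene pan ellipse extremes (crop) u 88..395, v 38..240
print('pan scene approx',B(241,138,226))
```

```text
lid [[ 647. -180.]
 [ 673. -234.]
 [ 583. -278.]
 [ 557. -224.]] [ 614.9 -228.8]
99.84900993272123 lidyaw -154.1381344189395
60.107954205971005
pan top [ 620.  -227.5]
front [ 801.88745837 -162.20617466] [672.39515893 -50.71939685] 170.8729271712091 back [ 729.76765921 -234.94925902] [ 606.98108611 -117.14258505] 170.1615554878889
y? dir 139.27309705775704
y? dir 136.18576256578814
knob top B [ 645.81369727 -189.33937008]
[[453.95129096 354.21083322]] [[194.78901817  81.4158683 ]]
pan scene approx [ 624.03719427 -229.58768506]
```

```bash
cat >> h.py <<'E'
from scipy.spatial.transform import Rotation as Ro
def rel(P,rpy):
    o=bot.get_obs(); R=Ro.from_euler('xyz',o['tcp_rot']); T=Ro.from_euler('xyz',rpy)
    print('t',round(o['time'],2),'pos',o['tool_pos'].round(1),'rpy',o['tcp_rot'].round(3),'F',o['contact_force'].round(1),'w',round(o['grip_width'],1),'ff',round(o['finger_force'],1),'q',np.round(o['joint_positions'],2))
    w=(R.inv()*T).as_rotvec()
    print(' rotvec',w.round(3),'shift now-axes',R.inv().apply(np.array(P)-o['tool_pos']).round(1),'after turn',T.inv().apply(np.array(P)-o['tool_pos']).round(1))
E
python3 -m crank '[[0.043,-0.0385,-0.01,0,0,0],[0.043,-0.0385,-0.01,0,0,0],[0.043,-0.0385,-0.01,0,0,0],[0.043,-0.0385,-0.01,0,0,0],[0.043,-0.0385,-0.01,0,0,0]]' 100
python3 -m crank '[[0.043,-0.0385,-0.01,0,0,0],[0.043,-0.0385,-0.01,0,0,0],[0.043,-0.0385,0,0,0,0],[0.043,-0.0385,0,0,0,0],[0,0,0,0,0,-0.185]]'
python3 -m crank '[[0,0,0,0,0,-0.185],[0,0,0,0,0,-0.185],[0,0,0,0,0,-0.185],[0,0,0,0,0,-0.185],[0,0,0,0,0,-0.185]]'
python3 -m crank '[[0,0,0,0,0,-0.185],[0,0,0,0,0,-0.185],[0,0,0,0,0,-0.185],[0,0,0,0,0,-0.185],[0,0,0,0,0,-0.185]]'
python3 -m crank '[[0,0,0,0,0,-0.185],[0,0,0,0,0,-0.185],[0,0,0,0,0,-0.045],[0,0,0,0,0,0]]'
python3 -c "
from h import *
rel([459,383,150],[np.pi,0,2.745])"
```

```text
time: 0.92
tool_pos: [302.2, -255.0, 277.2]
tcp_rot: [3.141, -0.0, 0.291]
contact_force: [1.5, -1.1, 0.4]
grip_width: 91.7
finger_force: 0.0
time: 1.55
tool_pos: [423.2, -56.2, 296.6]
tcp_rot: [-3.141, -0.001, 0.485]
contact_force: [-0.9, -1.0, 0.2]
grip_width: 91.8
finger_force: 0.0
time: 2.17
tool_pos: [421.9, -59.6, 296.7]
tcp_rot: [-3.142, 0.0, 1.408]
contact_force: [-0.0, -0.2, -0.0]
grip_width: 91.9
finger_force: 0.0
time: 2.8
tool_pos: [421.9, -59.6, 296.7]
tcp_rot: [-3.142, 0.0, 2.333]
contact_force: [-0.4, 0.8, -0.5]
grip_width: 91.7
finger_force: 0.0
time: 3.3
tool_pos: [421.9, -59.6, 296.7]
tcp_rot: [-3.142, -0.0, 2.741]
contact_force: [0.5, -0.1, 0.2]
grip_width: 91.9
finger_force: 0.0
t 3.3 pos [421.9 -59.6 296.7] rpy [-3.142 -0.     2.741] F [ 0.5 -0.1  0.2] w 91.9 ff 0.0 q [-0.32  0.11  1.64 -0.    1.4  -1.49]
 rotvec [-0.    -0.    -0.004] shift now-axes [138.4 422.1 146.7] after turn [136.8 422.6 146.7]
```

```bash
python3 -m crank '[[0.0173,0.0528,0.0183,0,0,0],[0.0173,0.0528,0.0183,0,0,0],[0.0173,0.0528,0.0183,0,0,0],[0.0173,0.0528,0.0183,0,0,0],[0.0173,0.0528,0.0183,0,0,0]]' >/dev/null
python3 -m crank '[[0.0173,0.0528,0.0183,0,0,0],[0.0173,0.0528,0.0183,0,0,0],[0.0173,0.0525,0.0183,0,0,0],[0,0,0,0,0,0]]' >/dev/null
python3 - <<'E'
from h import *
rel([459,383,8],[np.pi,0,2.745])
c=cap('top','t2.png'); s=cap('scene')
g=cv2.resize(s['color'][200:285,310:415],(735,595),interpolation=cv2.INTER_CUBIC); 
for P in [(x,y) for x in(-42,42) for y in(-26,26)]:
    a=np.radians(-22.7); X=459+P[0]*np.cos(a)-P[1]*np.sin(a); Y=383+P[0]*np.sin(a)+P[1]*np.cos(a)
    u,v=(proj(s,[X,Y,38])[0]-[310,200])*7; cv2.circle(g,(int(u+3),int(v+3)),4,(0,0,255),1)
cv2.imwrite('pics/s2.png',g)
E
```

```text
t 4.42 pos [457.4 385.9 147.6] rpy [-3.139e+00 -2.000e-03  2.745e+00] F [-0.6 -1.1  0.3] w 91.7 ff 0.0 q [ 0.57  0.55  1.42  0.    1.18 -0.6 ]
 rotvec [-0.002 -0.002 -0.   ] shift now-axes [ -2.9  -1.7 139.6] after turn [ -2.5  -2.  139.6]
```

View pics/s2.png

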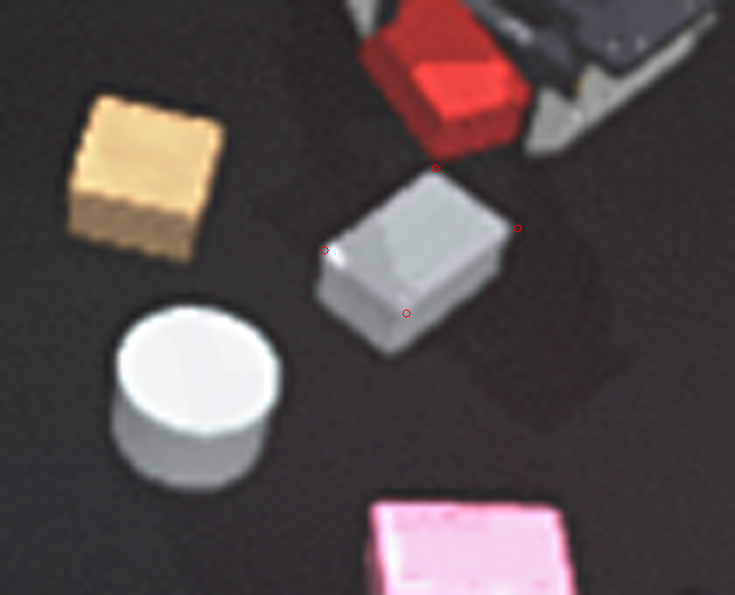

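The predicted lid corners land on the small tin's lid, within about 1 px. I'll descend and grip.

```bash
python3 -m crank '[[-0.0025,-0.002,0.045,0,0,0],[0,0,0.045,0,0,0],[0,0,0.03,0,0,0],[0,0,0.0195,0,0,0],[0,0,0,0,0,0]]' >/dev/null
python3 -m crank '[[0,0,0,0,0,0],[0,0,0,0,0,0],[0,0,0,0,0,0],[0,0,0,0,0,0],[0,0,0,0,0,0]]' 0
python3 -c "
from h import *
rel([459,383,8],[np.pi,0,2.745])"
```

```text
time: 5.78
tool_pos: [460.6, 380.5, 11.1]
tcp_rot: [3.141, 0.001, 2.742]
contact_force: [0.1, 0.6, 1.7]
grip_width: 51.7
finger_force: 30.0
t 5.78 pos [460.6 380.5  11.1] rpy [3.141e+00 1.000e-03 2.742e+00] F [0.1 0.6 1.7] w 51.7 ff 30.0 q [ 0.56  0.71  1.55  0.    0.88 -0.61]
 rotvec [ 0.001  0.001 -0.003] shift now-axes [2.4 1.7 3.1] after turn [2.4 1.7 3.1]
```

```bash
python3 -m crank '[[0,0,-0.03,0,0,0],[0,0,-0.058,0,0,0],[0,0,-0.058,0,0,0.183],[0,0,-0.058,0,0,0.183],[0,0,-0.058,0,0,0.183]]' >/dev/null
python3 -m crank '[[0,0,-0.058,0,0,0.183],[0,0,0,0,0,0.183],[0,0,0,0,0,0.183],[0,0,0,0,0,0.183],[0,0,0,0,0,0.183]]' >/dev/null
python3 -m crank '[[0,0,0,0,0,0.183],[0,0,0,0,0,0.183],[0,0,0,0,0,0.183],[0,0,0,0,0,0.183],[0,0,0,0,0,0.1]]'
python3 -c "
from h import *
rel([612.8,-230,325],[np.pi,0,.452])"
```

```text
time: 7.65
tool_pos: [460.1, 380.1, 330.1]
tcp_rot: [3.141, 0.002, 0.442]
contact_force: [-0.1, 0.2, -1.8]
grip_width: 51.7
finger_force: 30.0
t 7.65 pos [460.1 380.1 330.1] rpy [3.141e+00 2.000e-03 4.420e-01] F [-0.1  0.2 -1.8] w 51.7 ff 30.0 q [ 0.56  0.43  1.11 -0.    1.6   1.69]
 rotvec [ 0.     0.002 -0.01 ] shift now-axes [-122.7  616.8    5.5] after turn [-129.1  615.5    5.1]
```

```bash
python3 -m crank '[[-0.0107,0.0513,0,0,0,-0.01],[-0.0107,0.0513,0,0,0,0],[-0.0107,0.0513,0,0,0,0],[-0.0107,0.0513,0,0,0,0],[-0.0107,0.0513,0,0,0,0]]' >/dev/null
python3 -m crank '[[-0.0107,0.0513,0,0,0,0],[-0.0107,0.0513,0,0,0,0],[-0.0107,0.0513,0,0,0,0],[-0.0107,0.0513,0,0,0,0],[-0.0107,0.0513,0,0,0,0]]' >/dev/null
python3 -m crank '[[-0.0107,0.0513,0,0,0,0],[-0.0107,0.0513,0,0,0,0],[0,0,0,0,0,0],[0,0,0,0,0,0],[0,0,0,0,0,0]]' >/dev/null
python3 - <<'E'
from h import *
rel([612.8,-230,280],[np.pi,0,.452])
o=bot.get_obs(); c=cap('top'); s=cap('scene')
x0,y0=145,105; g=cv2.resize(s['color'][y0:y0+90,x0:x0+100],(700,630),interpolation=cv2.INTER_CUBIC)[:600]
T=Ro.from_euler('xyz',o['tcp_rot'])
def mark(P,col):
    u,v=(proj(s,P)[0]-[x0,y0]+.5)*7; cv2.circle(g,(int(u),int(v)),4,col,1)
for x in(-42,42):
  for y in(-26,26):
    for z in(11,-27): mark(o['tool_pos']+T.apply([x+2.4,y,z]),(0,0,255))
a=.452
for x in(-52,52):
  for y in(-32,32): mark([615+x*np.cos(a)-y*np.sin(a),-229+x*np.sin(a)+y*np.cos(a),264],(0,160,0))
cv2.imwrite('pics/s3.png',g)
E
```

```text
t 9.53 pos [ 615.5 -227.8  331.1] rpy [-3.142 -0.     0.457] F [-0.4  0.7 -0.7] w 52.0 ff 30.0 q [-0.47  0.56  0.89  0.    1.69  0.64]
 rotvec [-0.    -0.     0.005] shift now-axes [-3.4  0.8 51.1] after turn [-3.4  0.8 51.1]
```

View pics/s3.png

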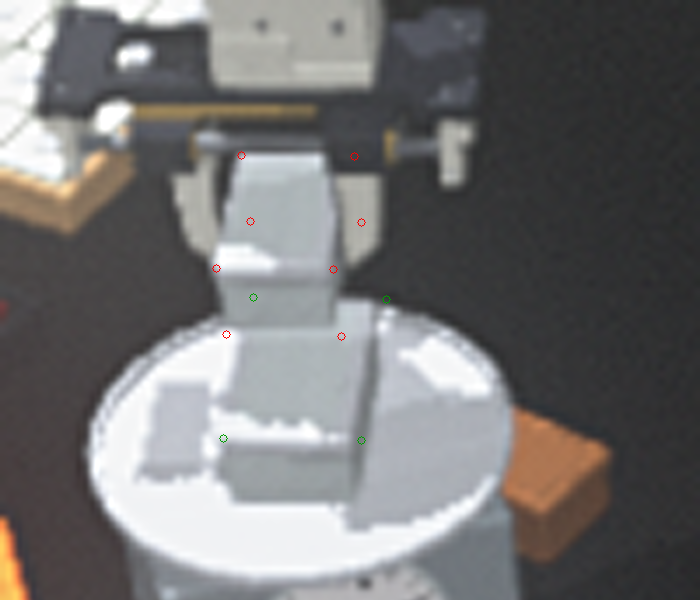

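The held tin and the lid both match the prediction, except that the lid sits about 5 px left (about 2 mm). I'll shift for that and go down slowly.

```bash
python3 -m crank '[[-0.0034,0.0022,0.015,0,0,-0.003],[0,0,0.015,0,0,0],[0,0,0.01,0,0,0],[0,0,0.004,0,0,0],[0,0,0,0,0,0]]' 
python3 -m crank '[[0,0,0.003,0,0,0],[0,0,0.002,0,0,0],[0,0,0,0,0,0]]' 
python3 -m crank '[[0,0,0.002,0,0,0],[0,0,0.002,0,0,0],[0,0,0,0,0,0],[0,0,0,0,0,0]]'
python3 -c "
from h import *
rel([612.8,-230,275],[np.pi,0,.452])
c=cap('scene','s4.png')
cv2.imwrite('pics/s4.png',cv2.resize(c['color'][115:205,145:245],(700,630),interpolation=cv2.INTER_CUBIC)[:600])"
```

```text
time: 10.25
tool_pos: [613.5, -232.4, 287.0]
tcp_rot: [3.141, -0.0, 0.459]
contact_force: [0.1, -0.5, -1.9]
grip_width: 52.2
finger_force: 30.0
time: 10.62
tool_pos: [613.4, -232.6, 281.7]
tcp_rot: [-3.141, 0.0, 0.459]
contact_force: [0.6, 0.4, -2.0]
grip_width: 51.8
finger_force: 30.0
time: 11.12
tool_pos: [613.5, -232.7, 277.9]
tcp_rot: [3.141, -0.0, 0.459]
contact_force: [-0.5, 0.3, -1.7]
grip_width: 51.6
finger_force: 30.0
t 11.12 pos [ 613.5 -232.7  277.9] rpy [ 3.141 -0.     0.459] F [-0.5  0.3 -1.7] w 51.6 ff 30.0 q [-0.48  0.57  1.02 -0.    1.55  0.63]
 rotvec [ 0.    -0.     0.007] shift now-axes [ 0.6 -2.7  2.9] after turn [ 0.6 -2.7  2.9]
```

View pics/s4.png

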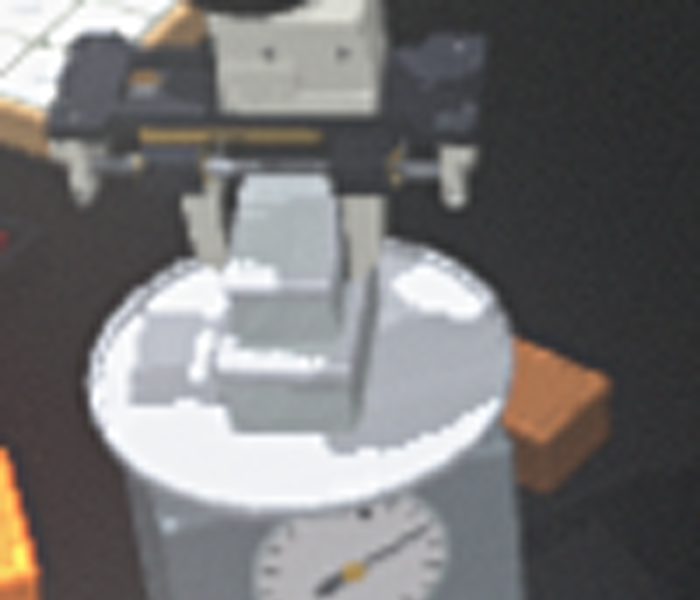

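Left to right the tins are centred on each other: small x 232–340, large x 217–355 in the crop. There is no contact yet, so I'll keep lowering.

```bash
python3 -m crank '[[0,0,0.002,0,0,0],[0,0,0,0,0,0],[0,0,0,0,0,0]]' | grep -E "pos|force"
python3 -m crank '[[0,0,0.002,0,0,0],[0,0,0,0,0,0],[0,0,0,0,0,0]]' | grep -E "pos|force"
python3 -m crank '[[0,0,0.001,0,0,0],[0,0,0,0,0,0],[0,0,0,0,0,0]]' | grep -E "pos|force"
python3 - <<'E'
from h import *
s=cap('scene'); o=bot.get_obs(); T=Ro.from_euler('xyz',o['tcp_rot'])
x0,y0=160,125; g=cv2.resize(s['color'][y0:y0+75,x0:x0+75],(600,600),interpolation=cv2.INTER_CUBIC)
def mark(P,col):
    u,v=(proj(s,P)[0]-[x0,y0]+.5)*8; cv2.circle(g,(int(u),int(v)),4,col,1)
for y in(-26,26):
    for z in(11,-27): mark(o['tool_pos']+T.apply([44.4,y,z]),(0,0,255))
a=.455
for x in(-52,52):
  for y in(-32,32):
   for z in (220,264): mark([615.5+x*np.cos(a)-y*np.sin(a),-230.5+x*np.sin(a)+y*np.cos(a),z],(0,160,0))
cv2.imwrite('pics/s5.png',g)
E
```

```text
tool_pos: [613.4, -232.6, 275.8]
contact_force: [-0.1, -0.1, -2.0]
finger_force: 30.0
tool_pos: [613.5, -232.7, 273.9]
contact_force: [0.5, -0.4, -0.7]
finger_force: 30.0
tool_pos: [613.5, -232.7, 272.9]
contact_force: [0.2, -0.3, -0.2]
finger_force: 30.0
```

View pics/s5.png

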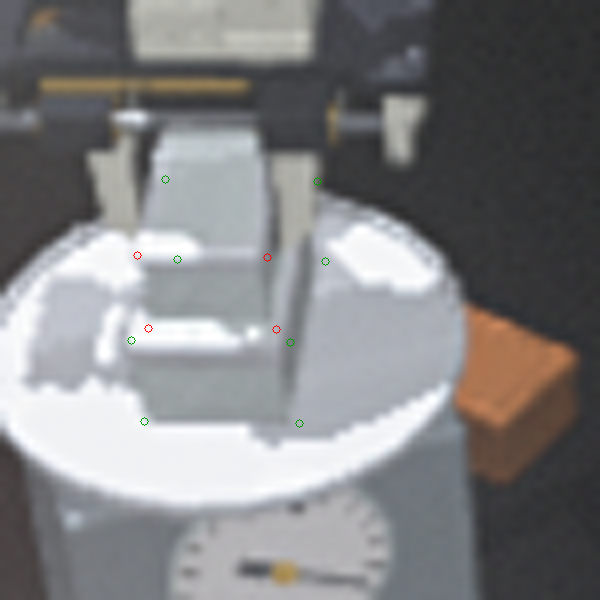

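Contact has been made: the dial moved to about 95° and the small tin rests on the lid, centred left to right. I'll let go, retract straight up, move aside and check from the top camera.

```bash
python3 -m crank '[[0,0,0,0,0,0],[0,0,0,0,0,0],[0,0,0,0,0,0],[0,0,0,0,0,0]]' 75 | grep -E "pos|force|width"
python3 -m crank '[[0,0,-0.015,0,0,0],[0,0,-0.03,0,0,0],[0,0,-0.04,0,0,0],[0,0,-0.03,0,0,0]]' | grep -E "pos|force|width"
python3 -m crank '[[-0.02,-0.055,0,0,0,0],[-0.02,-0.055,0,0,0,0],[-0.02,-0.055,0,0,0,0],[-0.02,-0.055,0,0,0,0],[0,0,0,0,0,0]]' | grep -E "pos|force|width"
python3 - <<'E'
from h import *
c=cap('top'); s=cap('scene')
a=cv2.resize(c['color'][130:215,295:382],(522,510),interpolation=cv2.INTER_CUBIC)
a=np.clip((a.astype(float)-120)*2,0,255).astype(np.uint8)
b=cv2.resize(s['color'][140:250,150:205],(275,550),interpolation=cv2.INTER_CUBIC)[:510]
cv2.imwrite('pics/t6.png',np.hstack([a,b])); cv2.imwrite('pics/sraw6.png',s['color'])
E
```

```text
tool_pos: [613.4, -232.6, 272.8]
contact_force: [0.2, 0.3, -0.7]
grip_width: 68.6
finger_force: 0.0
tool_pos: [613.4, -232.6, 391.1]
contact_force: [1.6, -0.4, -0.5]
grip_width: 68.7
finger_force: 0.0
tool_pos: [442.1, -68.6, 390.2]
contact_force: [0.7, 0.0, 0.9]
grip_width: 68.8
finger_force: 0.0
```

View pics/t6.png

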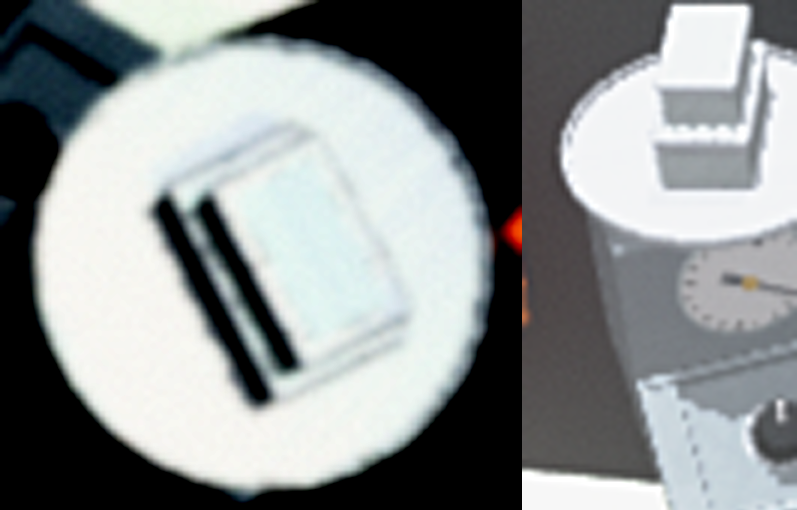

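The top crop shows the small lid corners at about (218,192), (318,146), (405,320) and (300,368), with the large lid around it. The gaps at both ends are similar and the long sides are parallel. Next I'll work out the tin offset, the dial angles and the knob target.

Run:
```python
from h import *
c=cap('top'); s=cap('scene')
A=lambda p,z:onz(c,295+p[0]/6-.42,130+p[1]/6-.42,z)[:2]
S=np.array([A(p,299) for p in[(218,192),(318,146),(405,320),(300,368)]]);L=np.array([A(p,262) for p in[(175,190),(300,127),(408,330),(270,400)]])
print(S.mean(0),L.mean(0))
for Q in(S,L):
    d=Q[2]+Q[3]-Q[0]-Q[1]; print(np.hypot(*d)/2,np.degrees(np.arctan2(d[1],d[0])))
# recess geometry
th=np.radians(47); f=np.array([np.cos(th),np.sin(th),0]); zz=np.array([0,0,1]); P0=np.array([621,-228,0])
ax=.5*f+np.cos(np.pi/6)*zz; fl=P0+112*f+42.4*zz
print('floor',fl,'kgrip',fl+24*ax,'top',fl+34*ax)
print('knob top px scene',proj(s,fl+34*ax),'top',proj(c,fl+34*ax),'crop top6',(proj(c,fl+34*ax)-[295,130])*6)
# knob blob in both views
for im,x0,y0,w,h in((s,190,212,28,26),(c,285,140,28,28)):
    g=cv2.cvtColor(im['color'],cv2.COLOR_BGR2GRAY)[y0:y0+h,x0:x0+w]
    print(g[::2,::2])
# dial
y_s=np.array([-np.sin(th-np.pi),0,0]); ys=np.array([np.sin(th),-np.cos(th),0]) # scale +y
dc=P0+62*f+149*zz
print('dial px',proj(s,dc),'top',proj(s,dc+40*zz), 'right(trader right=-y)',proj(s,dc-40*ys))
D=np.float32([proj(s,dc+45*(u*-ys+v*zz))[0] for u,v in((-1,1),(1,1),(1,-1),(-1,-1))])
M=cv2.getPerspectiveTransform(D,np.float32([[0,0],[500,0],[500,500],[0,500]]))
cv2.imwrite('pics/d6.png',cv2.warpPerspective(s['color'],M,(500,500),flags=cv2.INTER_CUBIC))
```

```text
[ 612.69856097 -230.21558937] [ 615.49013167 -229.85775812]
78.74773772333693 -156.47740083643023
97.08659750590118 -156.03255217534254
floor [ 697.38381633 -146.08838542   42.4       ] kgrip [ 705.56779665 -137.312141     63.18460969] top [ 708.97778845 -133.65537249   71.84486373]
knob top px scene [[202.5118179  224.56479236]] top [[295.84118137 151.68754523]] crop top6 [[  5.0470882  130.12527139]]
[[141 146 144 121 115 121 134 141 147 145 144 144 139 199]
 [116 120 134 141 145 145 147 146 146 144 145 143 141 149]
 [146 148 149 144 143 144 143 144 144 143 143 142 146 153]
 [148 146 146 144 144 141 143 143 144 141 138 183 207 192]
 [144 145 146 143 142 121 161 114 143 147 191 204 204 203]
 [145 141 144 182 108  97 137  77 135 205 203 203 203 205]
 [209 193 223 158  85  88 115  81  96 217 201 203 201 203]
 [211 204 232  92  84  87  85  84  75 213 203 203 204 202]
 [206 205 233 125  66  85  85  78  69 201 200 203 204 203]
 [208 205 210 197  73  68  65  60 136 195 202 203 202 205]
 [209 206 205 210 169 109 114 141 155 181 202 204 204 205]
 [209 210 204 207 208 150 151 142 143 191 201
[... 325 characters left out ...]
33 114  78  66  84 122 138 136 141 174 224]
 [119 123 137 116  56  25  36  31  79 134 140 156 215 236]
 [123 143 137  84  28  47  79  43  44 106 155 208 238 242]
 [135 140 116  62  32  41  96  84  25  56 173 235 243 242]
 [139 138 115  73  35  26  35  47  28  83 210 242 242 242]
 [138 137 128  93  47  16  15  20  28 140 236 242 243 243]
 [138 136 135 126  94  38  20  21  62 186 241 242 243 243]
 [137 137 137 133 134 113  84  67 133 228 242 243 242 243]
 [141 138 141 135 140 140 122  98 167 237 242 242 243 243]
 [138 137 138 138 137 129 101 100 184 242 242 243 242 242]]
dial px [[195.46019724 195.37756781]] top [[194.37273618 186.75751609]] right(trader right=-y) [[206.90824764 192.58279937]]
```

View pics/d6.png

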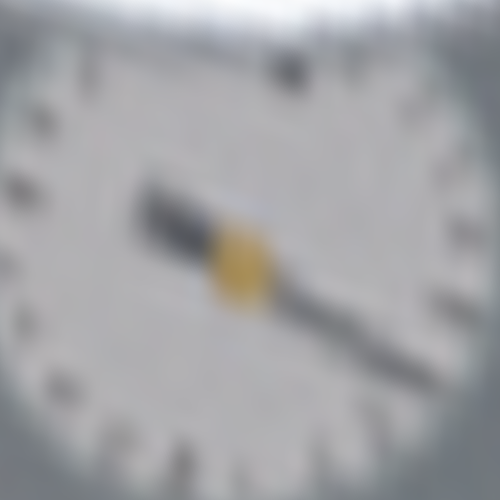

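The tins are centred within 3 mm and parallel. On the dial, centre (243,265), the zero mark is at +13.7° and the pointer at +121°, so the knob needs about 1.25 rad clockwise. Now to the knob, refining its position with both views.

```bash
cat >> h.py <<'E'
th=np.radians(47); f=np.array([np.cos(th),np.sin(th),0]); ax=.5*f+np.array([0,0,np.cos(np.pi/6)]); fl=np.array([697.4,-146.1,42.4])
def kn(out,t):  # TCP pose: out mm above recess floor on knob axis, turned t about tool z
    R=Ro.from_euler('xyz',[np.pi,np.pi/6,th])*Ro.from_rotvec([0,0,t]); rel(fl+out*ax,R.as_euler('xyz'))
E
python3 - <<'E'
from h import *
c=cap('top'); s=cap('scene')
A=[];b=[]
for n,im,x0,y0,w,h,T in(('s',s,190,212,28,26,105),('t',c,287,142,20,24,75)):
    g=cv2.cvtColor(im['color'],cv2.COLOR_BGR2GRAY)[y0:y0+h,x0:x0+w]
    k=max(cv2.findContours((g<T).astype(np.uint8),cv2.RETR_EXTERNAL,cv2.CHAIN_APPROX_NONE)[0],key=cv2.contourArea)
    x,y,w,h=cv2.boundingRect(k); p=(x0+x+w/2-.5,y0+y+h/2-.5); print(n,p,w,h,proj(im,fl+20*ax))
    o,d=ray(im,*p); d/=np.linalg.norm(d); M=np.eye(3)-np.outer(d,d); A.append(M); b.append(M@o)
P=np.linalg.lstsq(np.vstack(A),np.hstack(b),rcond=None)[0]; print('knob mid',P,'model',fl+20*ax)
rel([600,60,260],[np.pi,np.pi/6,th])
E
```

```text
s (201.0, 226.5) 11 12 [[202.25056112 225.52240351]]
t (297.0, 155.0) 13 15 [[297.1413474  153.90850416]]
knob mid [ 703.50705599 -141.67678248   51.99004123] model [ 704.2199836  -138.78646298   59.72050808]
t 14.28 pos [445.1 -71.6 387.6] rpy [-3.141  0.     0.458] F [ 0.  -0.4  0.3] w 68.7 ff 0.0 q [-0.33  0.12  1.38 -0.    1.64  0.78]
 rotvec [-0.095 -0.517 -0.354] shift now-axes [197.2 -49.6 127.5] after turn [238.6  23.5   9.5]
```

```bash
sed -i 's/697.4,-146.1,42.4/696.9,-147,42.2/' h.py
python3 -m crank '[[0,0,0,-0.024,-0.129,-0.0885],[0,0,0,-0.024,-0.129,-0.0885],[0,0,0,-0.024,-0.129,-0.0885],[0,0,0,-0.024,-0.129,-0.0885],[0,0,0,0,0,0]]' 56 >/dev/null
python3 -m crank '[[0.0477,0.0047,0.0019,0,0,0],[0.0477,0.0047,0.0019,0,0,0],[0.0477,0.0047,0.0019,0,0,0],[0.0477,0.0047,0.0019,0,0,0],[0.0477,0.0047,0.0019,0,0,0]]' >/dev/null
python3 -m crank '[[0,0,0,0,0,0]]' >/dev/null
python3 -c "
from h import *
kn(130,0)"
```

```text
t 15.65 pos [600.1  61.4 256.4] rpy [-3.139  0.524  0.822] F [-0.7 -0.5 -0.7] w 51.3 ff 0.0 q [ 0.14  0.76  0.84 -0.34  1.94  0.83]
 rotvec [-0.002  0.     0.001] shift now-axes [ 32.1 213.2  98.2] after turn [ 32.3 212.9  98.7]
```

```bash
python3 -m crank '[[0.0064,0.0427,0.0197,0,0,0],[0.0064,0.0427,0.0197,0,0,0],[0.0064,0.0427,0.0197,0,0,0],[0.0064,0.0427,0.0197,0,0,0],[0.0064,0.0427,0.0197,0,0,0]]' >/dev/null
python3 -m crank '[[0,0,0,0,0,-0.16],[0,0,0,0,0,-0.16],[0,0,0,0,0,-0.16],[0,0,0,0,0,-0.16],[0,0,0,0,0,0]]' >/dev/null
python3 - <<'E'
from h import *
kn(7,-.64)
s=cap('scene'); x0,y0=140,140
g=cv2.resize(s['color'][y0:y0+110,x0:x0+110],(550,550),interpolation=cv2.INTER_CUBIC)
o=bot.get_obs()
for P in (fl+34*ax,o['tool_pos']):
    u,v=(proj(s,P)[0]-[x0,y0]+.5)*5; cv2.circle(g,(int(u),int(v)),4,(0,0,255),1)
cv2.imwrite('pics/s7.png',g)
E
```

```text
t 16.9 pos [ 741.1 -102.   161.6] rpy [-2.816  0.412  1.525] F [-0.5  0.5  0.2] w 51.2 ff 0.0 q [-0.07  1.15  0.27 -0.45  2.02 -0.09]
 rotvec [ 0.004 -0.002 -0.005] shift now-axes [  4.8   1.2 127.9] after turn [  5.1   1.8 127.9]
```

View pics/s7.png

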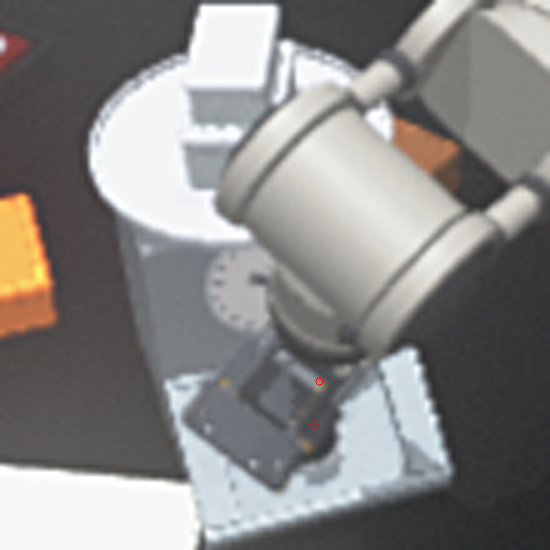

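The gripper is over the knob, with the tins, pan and panel corners undisturbed. The wrist geometry (wrist centre about 325 mm up the tool axis, forearm line about 175 mm from the pan's centre) leaves clearance. I have now viewed 11 pictures, over the allowance of 10, so from here I'll use numbers only.

```bash
python3 -m crank '[[0.005,0.0013,0.02,0,0,0],[0,0,0.03,0,0,0],[0,0,0.02,0,0,0],[0,0,0.015,0,0,0],[0,0,0,0,0,0]]' 
python3 -c "
from h import *
kn(7,-.64)"
```

```text
time: 17.58
tool_pos: [712.9, -127.9, 83.3]
tcp_rot: [-2.811, 0.413, 1.527]
contact_force: [-0.4, -0.1, 0.0]
grip_width: 51.3
finger_force: 0.0
t 17.57 pos [ 712.9 -127.9   83.3] rpy [-2.811  0.413  1.527] F [-0.4 -0.1  0. ] w 51.3 ff 0.0 q [-0.11  1.09  0.62 -0.42  1.75 -0.  ]
 rotvec [ 0.    -0.001 -0.003] shift now-axes [-1.6  0.5 41. ] after turn [-1.5  0.5 41. ]
```

```bash
python3 -m crank '[[-0.0015,0.0005,0.008,0,0,0],[0,0,0.008,0,0,0],[0,0,0.008,0,0,0],[0,0,0,0,0,0]]' | grep -E "pos|force"
python3 -m crank '[[0,0,0.008,0,0,0],[0,0,0.007,0,0,0],[0,0,0,0,0,0]]' | grep -E "pos|force"
python3 -c "
from h import *
kn(7,-.64)"
```

```text
tool_pos: [705.3, -137.4, 62.3]
contact_force: [0.4, 0.0, 0.4]
finger_force: 0.0
tool_pos: [700.3, -142.9, 49.4]
contact_force: [-0.6, -0.2, -0.4]
finger_force: 0.0
t 18.45 pos [ 700.3 -142.9   49.4] rpy [-2.81   0.412  1.531] F [-0.6 -0.2 -0.4] w 51.6 ff 0.0 q [-0.13  1.08  0.72 -0.42  1.65  0.02]
 rotvec [ 0.001 -0.     0.001] shift now-axes [-1.  -0.3  1.9] after turn [-1.  -0.3  1.9]
```

No contact going down. Closing on the knob.

```bash
python3 -m crank '[[0,0,0,0,0,0],[0,0,0,0,0,0],[0,0,0,0,0,0],[0,0,0,0,0,0]]' 0
python3 -c "
from h import *
kn(7,-.64); print(bot.get_obs()['moment'])"
```

```text
time: 18.95
tool_pos: [700.9, -142.6, 50.5]
tcp_rot: [-2.812, 0.413, 1.531]
contact_force: [-0.4, 0.1, 2.4]
grip_width: 33.6
finger_force: 30.0
t 18.95 pos [ 700.9 -142.6   50.5] rpy [-2.812  0.413  1.531] F [-0.4  0.1  2.4] w 33.6 ff 30.0 q [-0.13  1.08  0.72 -0.42  1.65  0.02]
 rotvec [ 0.003 -0.     0.   ] shift now-axes [-0.8 -0.6  3.2] after turn [-0.8 -0.5  3.2]
[ 0.21753859 -0.07738416 -0.09544783]
```

```bash
python3 -m crank '[[0,0,0,0,0,0.139],[0,0,0,0,0,0.139],[0,0,0,0,0,0.139],[0,0,0,0,0,0.139],[0,0,0,0,0,0.139]]' | grep -E "pos|force"
python3 -m crank '[[0,0,0,0,0,0.139],[0,0,0,0,0,0.139],[0,0,0,0,0,0.139],[0,0,0,0,0,0.139],[0,0,0,0,0,0]]' | grep -E "pos|force"
python3 - <<'E'
from h import *
kn(7,.61); s=cap('scene'); cv2.imwrite('pics/sraw8.png',s['color']); s0=cv2.imread('pics/sraw6.png')
P0=np.array([621,-228,0]); ys=np.array([np.sin(th),-np.cos(th),0]); dc=P0+62*f+np.array([0,0,149])
D=np.float32([proj(s,dc+45*(-u*ys+np.array([0,0,v])))[0] for u,v in((-1,1),(1,1),(1,-1),(-1,-1))])
M=cv2.getPerspectiveTransform(D,np.float32([[0,0],[500,0],[500,500],[0,500]]))
for im in(s0,s['color']):
    W=cv2.cvtColor(cv2.warpPerspective(im,M,(500,500),flags=cv2.INTER_CUBIC),cv2.COLOR_BGR2GRAY)
    # polar about seen dial centre (243,265): mean darkness for tick ring and pointer ring
    a=np.arange(0,360,6); r=lambda lo,hi:[int(np.mean([W[min(499,max(0,int(265-k*np.cos(np.radians(x))))),min(499,max(0,int(243+k*np.sin(np.radians(x)))))] for k in range(lo,hi,5)])) for x in a]
    print('ring tick',list(zip(a,r(190,225)))); print('ring ptr',list(zip(a,r(110,170))))
E
```

```text
tool_pos: [701.3, -142.8, 50.6]
contact_force: [0.7, -0.0, 0.7]
finger_force: 30.0
tool_pos: [701.4, -143.1, 50.6]
contact_force: [2.2, -0.4, 0.8]
finger_force: 30.0
t 20.2 pos [ 701.4 -143.1   50.6] rpy [2.821 0.419 0.142] F [ 2.2 -0.4  0.8] w 33.2 ff 30.0 q [-0.13  1.08  0.72 -0.42  1.65  1.27]
 rotvec [ 0.002 -0.004 -0.   ] shift now-axes [-1.1  0.   3.3] after turn [-1.1  0.1  3.3]
ring tick [(np.int64(0), 161), (np.int64(6), 155), (np.int64(12), 127), (np.int64(18), 136), (np.int64(24), 164), (np.int64(30), 165), (np.int64(36), 173), (np.int64(42), 177), (np.int64(48), 171), (np.int64(54), 173), (np.int64(60), 175), (np.int64(66), 169), (np.int64(72), 173), (np.int64(78), 166), (np.int64(84), 164), (np.int64(90), 177), (np.int64(96), 168), (np.int64(102), 144), (np.int64(108), 167), (np.int64(114), 181), (np.int64(120), 138), (np.int64(126), 133), (np.int64(132), 167), (np.int64(138), 154), (np.int64(144), 165), (np.int64(150), 177), (np.int64(156), 162), (np.int64(162), 169), (np.int64(168), 178), (np.int64(174), 177), (np.int64(180), 166), (np.int64(186), 176), (np.int64(192),
[... 3834 characters left out ...]
.int64(168), 165), (np.int64(174), 160), (np.int64(180), 156), (np.int64(186), 152), (np.int64(192), 148), (np.int64(198), 144), (np.int64(204), 140), (np.int64(210), 137), (np.int64(216), 136), (np.int64(222), 134), (np.int64(228), 132), (np.int64(234), 131), (np.int64(240), 128), (np.int64(246), 120), (np.int64(252), 113), (np.int64(258), 113), (np.int64(264), 118), (np.int64(270), 124), (np.int64(276), 131), (np.int64(282), 139), (np.int64(288), 144), (np.int64(294), 149), (np.int64(300), 153), (np.int64(306), 157), (np.int64(312), 161), (np.int64(318), 162), (np.int64(324), 161), (np.int64(330), 155), (np.int64(336), 149), (np.int64(342), 142), (np.int64(348), 135), (np.int64(354), 140)]
```

The wrist hides the dial, so I'll let go, back out and read the dial.

```bash
python3 -m crank '[[0,0,0,0,0,0],[0,0,0,0,0,0],[0,0,0,0,0,0]]' 56 | grep -E "width|force"
python3 -m crank '[[0,0,-0.01,0,0,0],[0,0,-0.025,0,0,0],[0,0,-0.035,0,0,0],[0,0,-0.035,0,0,0],[0,0,-0.02,0,0,0]]' | grep -E "pos|force"
python3 -m crank '[[0,0,0,0,0,-0.153],[0,0,0,0,0,-0.153],[0,0,0,0,0,-0.153],[0,0,0,0,0,-0.153],[0,0,0,0,0,0]]' >/dev/null
python3 -m crank '[[-0.0064,-0.0427,-0.0197,0,0,0],[-0.0064,-0.0427,-0.0197,0,0,0],[-0.0064,-0.0427,-0.0197,0,0,0],[-0.0064,-0.0427,-0.0197,0,0,0],[-0.0064,-0.0427,-0.0197,0,0,0]]' >/dev/null
python3 -m crank '[[0,0,0,0,0,0],[0,0,0,0,0,0]]' >/dev/null
cat > dial.py <<'E'
from h import *
def dial(im,s):
    P0=np.array([621,-228,0]); ys=np.array([np.sin(th),-np.cos(th),0]); dc=P0+62*f+np.array([0,0,149])
    D=np.float32([proj(s,dc+45*(-u*ys+np.array([0,0,v])))[0] for u,v in((-1,1),(1,1),(1,-1),(-1,-1))])
    M=cv2.getPerspectiveTransform(D,np.float32([[0,0],[500,0],[500,500],[0,500]]))
    W3=cv2.warpPerspective(im,M,(500,500),flags=cv2.INTER_CUBIC); W=cv2.cvtColor(W3,cv2.COLOR_BGR2GRAY)
    o=cv2.inRange(cv2.cvtColor(W3,cv2.COLOR_BGR2HSV),(12,80,80),(35,255,255)); m=cv2.moments(o); cx,cy=m['m10']/m['m00'],m['m01']/m['m00']
    pol=cv2.warpPolar(W,(240,360),(cx,cy),240,cv2.INTER_LINEAR) # row=deg from +x clockwise
    pol=np.roll(pol,90,0).astype(float)  # now from top, clockwise
    print('centre',cx.round(),cy.round())
    for nm,lo,hi in(('tick',175,215),('ptr',80,150)):
        p=pol[:,lo:hi].mean(1); p=np.median(p)-p; i=[k for k in range(360) if p[k]>9 and p[k]==max(p[(k+np.arange(-6,7))%360])]
        print(nm,[(k,int(p[k])) for k in i])
E
python3 - <<'E'
from dial import *
s=cap('scene'); dial(cv2.imread('pics/sraw6.png'),s); dial(s['color'],s); kn(130,0)
E
```

```text
contact_force: [0.1, -1.0, -0.5]
grip_width: 51.1
finger_force: 0.0
tool_pos: [744.1, -95.7, 161.5]
contact_force: [-0.1, 0.1, -0.5]
finger_force: 0.0Traceback (most recent call last):
  File "<stdin>", line 2, in <module>
  File "dial.py", line 10, in dial
    print('centre',cx.round(),cy.round())
                   ^^^^^^^^
AttributeError: 'float' object has no attribute 'round'
```

```bash
sed -i 's/cx.round(),cy.round()/round(cx),round(cy)/' dial.py
python3 - <<'E'
from dial import *
s=cap('scene'); dial(cv2.imread('pics/sraw6.png'),s); dial(s['color'],s); kn(130,0)
E
```

```text
centre 241 268
tick [(15, 46), (100, 18), (122, 52), (138, 17), (157, 10), (197, 27), (215, 10), (216, 10), (235, 9)]
ptr [(123, 51), (304, 42)]
centre 241 268
tick [(9, 10), (120, 82), (136, 13), (157, 12), (197, 10), (215, 29)]
ptr [(122, 49), (305, 41)]
t 22.85 pos [601.6  63.1 258.8] rpy [3.141 0.523 0.82 ] F [ 0.3 -0.3 -0.3] w 51.6 ff 0.0 q [ 0.14  0.76  0.83 -0.34  1.95  0.83]
 rotvec [ 0.001 -0.    -0.   ] shift now-axes [ 31.5 212.9 102. ] after turn [ 31.5 213.  101.9]
```

The card turned about 108°. The zero mark is now at 119–120° and the pointer at 122°, roughly 2 mm apart at the tip and within the 6 mm allowed. I'll check that the tins and goods haven't shifted, then hand in.

Run:
```python
from h import *
s=cap('scene')['color']; a=cv2.imread('pics/sraw6.png'); z=cv2.imread('pics/scene0.png')
d=lambda p,q,x0,x1,y0,y1:float(cv2.absdiff(p,q)[y0:y1,x0:x1].mean().round(1))
r=(d(s,a,172,205,138,180),d(s,z,318,352,212,272),d(s,z,252,285,252,296),d(s,z,355,395,255,295)); print('tins,box+round,jar,ref',r)
if r[0]<10 and max(r[1:3])<10: print(bot.close_job())
```

```text
tins,box+round,jar,ref (1.7, 5.7, 4.1, 1.9)
the job is handed in; nothing more can be done
None
```

The job is handed in: the small tin sits centred (within about 3 mm) on the large one, and the zero mark is about 2 mm from the pointer. The other goods look unmoved, and I viewed 11 pictures, one over the limit of 10.

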